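# Take the lid off the blue bottle

## Task

Unscrew the white lid of the blue drinking bottle clamped in its holder, keep hold of it as the thread lets go and lift it off without dropping or tipping it. Then set it down gently, upright with its flip-top upwards, centred on the grey silicone ring, and let go. Leave the steel bottle with the black lid alone.

Things in the scene. Friction and masses are not known exactly. Their poses are not given: they have to be found in the camera images.
- lid_mid (a point): Centre of the white ribbed screw lid of the blue bottle, half-way up: 24 mm above its lower rim, 24 mm below its flat top; z up its axis. Round, 60 mm across, 48 mm high, 60 g, a 10 mm high blue flip-top above. Grip it across any diameter. To free it turn it counter-clockwise (from above) 60 to 85 degrees from its start, 75 is best, at constant height; then lift it 50 mm straight up.
- bottle: Blue bottle, 76 mm across, upright in a 100 mm wide steel holder fixed to the shelf; it cannot turn or tip. Origin: centre of the holder's underside, on the bottle's axis; shoulder 130 mm up, lid's rim 136, mouth of the neck 180, lid's flat top 184. The lid turns easily on its coarse thread; turned too little or far too much, lugs hold it down, and clockwise it meets a stop.
- ring: Flat grey silicone ring lying loose on the glass shelf, 80 mm outside diameter, 40 mm hole, 12 mm high. Origin: centre of its underside. The lid stands on its top face, lid_mid then 36 mm above the shelf.
- steel_bottle: To be left alone: a bare steel bottle with a black lid, of the same shape and size as the blue one, in the same kind of fixed holder. Origin: centre of the holder's underside. Which of the two bottles stands on the robot's left changes.
Not all that is in view belongs to the job. Of the things shaped like the ring, the grey one is meant.

How it is judged (in metres and radians):
On the way:
1. the lid is unscrewed and held by the fingers, upright, clear above the bottle's mouth (z of lid_mid in the frame of bottle above 0.206 m and contact force between the fingers and lid above 1 N and angle between lid_mid's own z axis and vertical below 0.35 rad), for 0.2 s.
At the end, for the whole second after the job is handed in: The lid stands at rest and released on the silicone ring, upright within 8 degrees, its centre within 15 mm of the ring's centre, the ring still flat on the shelf (horizontal distance between lid_mid and ring below 0.015 m and z of lid_mid in the frame of ring between 0.032 and 0.04 m and height (world z) of ring below 0.005 m and angle between lid_mid's own z axis and vertical below 0.15 rad and linear speed of lid below 0.02 m/s); the robot touches nothing.
It fails at once if the lid is dropped: it moves faster than 0.5 m/s while the fingers do not hold it (a fall of over about 12 mm) (linear speed of lid above 0.5 m/s and contact force between the fingers and lid below 0.3 N).
It fails at once if the lid is tipped by more than 35 degrees (angle between lid_mid's own z axis and vertical above 0.61 rad).
It fails at once if the robot touches the steel bottle with more than 3 N (contact force between any of the fingers, the arm and steel_bottle above 3 N).
It also fails if it takes over 48 s, if anything falls off the work surface, if the arm or the gripper's body presses on something with over 40 N, if the wrist force passes 120 N, or if a joint passes its speed limit or range.

## Robot

A 6-joint arm with a two-finger parallel gripper is mounted at the origin on the work surface. World frame = base frame: x ahead of the robot, y to its left, z up, the work surface at z = 0. Lengths are in m, angles in degrees, forces in N, time in s.
With the tool pointing down it reaches from about 0.4 to 0.825 m from the base axis. Payload 7 kg.
Tool frame: the origin (TCP) lies midway between the tips of the shut fingers; the grasp point (between the pads) lies ctrl.tcp_to_grasp behind it (ctrl.tcp_to_grasp is the distance from the TCP to the grasp point, in m); z points along the fingers, y is the line along which they close (so a half turn about z gives the same grasp; the last joint's range is limited). The gripper opens to 88 mm and grips with 3 to 60 N. Pads are 19 mm wide; open, the fingers measure 130 mm over their backs; the gripper's body (78 mm by 193 mm) begins 47 mm behind the grasp point.
Start: joints at [-59.639, 20.546, 0.682, 0, -70.136, -16.507], TCP at [0.162, -0.655, 0.227] pointing down, gripper open.
Joint ranges: [-176.03, 176.03], [-82.01, 121.73], [-58.28, 71.71], [-173.87, 95.51], [-174.79, -0.11], [-173.66, 173.66]. Speed limits (degrees/s): [136.94, 136.94, 172.46, 180, 180, 180].

## Interface

Orientations are given as [roll, pitch, yaw] about the fixed x, y, z axes, in that order (R = Rz(yaw) Ry(pitch) Rx(roll)).
In Python, from plant import ctrl, imaging, close_job gives the robot as it stands.
- The arm moves only by the shell command python3 -m crank 'ROWS'. ROWS is JSON, a list of rows, each a list of 3 entries, a list of its own where there are three numbers: the shift along the world's x, y, z in m, then the turn, a rotation vector about the world's x, y, z in degrees, then the opening, from -1 (shut) to 1 (fully open), so that 0 is half open. A call has 1 to 12 rows; each row shifts and turns the commanded pose from where the row before left it; what a row does not reach is not made up. A row lasts 1/10 s, in which the tool goes at most 50 mm and 8.59 degrees, less where a joint would pass 70% of its speed; a pose out of reach is approached as far as the arm can. A call is refused whole if a number of a shift passes 0.05 or a number of a turn 8.59, either way. A call with a gripper value outside its range is refused whole. The fingers move at their own pace and stop on an object; the grip force is fixed at half the most. Time passes only in rows, so rows that do not move let the fingers close. It gives the time, the measured TCP pose, the force, the opening and the grip force at its end, in the units of the state.
- ctrl.get_obs(): the state, without advancing time (a new reading comes with each control period).
- imaging.snapshot(name): name is "side" or "top" or "wrist"; returns (picture, depth): 480x640x3 uint8, blue, green, red; 480x640 float32, m along the optical axis (not along the pixel's ray), 0 where there is no reading.
- imaging.camera_model(name): a dict with "mtx" (3x3 intrinsics, pixels), "R" (3x3) and "t" (3): a world point X has camera coordinates R X + t. Camera axes: x right, y down, z forward; pixel columns grow to the right and rows downward; lengths in m; the calibration is good to about 2 mm. A picture is of the moment at which its call begins: read the wrist's pose just before it. camera_model takes no time and is no camera call; for the wrist camera it gives the pose at the moment of the call.
- close_job(): hands the job in; it is judged then, once.
The state is a dict: "clock": time; "joint_pos": joint angles; "qvel": joint speeds; "tau": joint torques, N m; "tool_pos": TCP position; "orientation": TCP orientation; "force": force on the tool from outside, world axes, zero at the start; "moment": the same for the moment, N m; "opening": finger opening in m; "gripper_force": force on a finger pad.
Only numpy, scipy, OpenCV 4.12 (cv2) and the standard library are available. Lean on these libraries where they do the work, as an engineer would, in place of code of your own. Each camera call takes 0.05 s, during which the arm holds its last target. There are 200 camera calls.

## Working session

There is one attempt and no reset: what is moved stays moved. The work goes in short steps, Python scripts to look and compute and a shell command to move; the robot and the scene stay as the last step left them, time stands still between calls to the robot, and variables do not carry over. Pictures are saved under pics/ and viewed, at most 10 in all, crops included, and the job is handed in when it is done.

```bash
mkdir -p pics; ls
python3 - <<'E'
from plant import ctrl, imaging
import cv2, numpy as np
print(ctrl.get_obs(), ctrl.tcp_to_grasp)
for n in("top","side"):
    p,d=imaging.snapshot(n); cv2.imwrite(f"pics/{n}0.png",p); np.savez(f"{n}0.npz",p=p,d=d,**imaging.camera_model(n))
E
```

```text
pics
{'clock': 0.0, 'joint_pos': array([-5.96391248e+01,  2.05910070e+01,  6.32376998e-01, -1.96979060e-02,
       -7.01356009e+01, -1.65072516e+01]), 'qvel': array([ 0.01971155, -0.01592438, -0.07152046, -0.00608107,  0.03024442,
       -0.02925426]), 'tau': array([ 5.82205957e-04, -5.82716095e+01,  2.93052542e+01,  6.99717119e+00,
        6.86562998e-03, -1.21841044e-04]), 'tool_pos': array([ 0.16147573, -0.65488581,  0.22561824]), 'orientation': array([ 1.79904391e+02, -9.02304373e-03, -1.66153077e+02]), 'force': array([-0.13226074, -0.20408249, -0.49565256]), 'moment': array([-0.02035309,  0.03341503,  0.01739463]), 'gripper_force': 0.0, 'opening': 0.08756785778394757} 0.0188
```

View pics/top0.png

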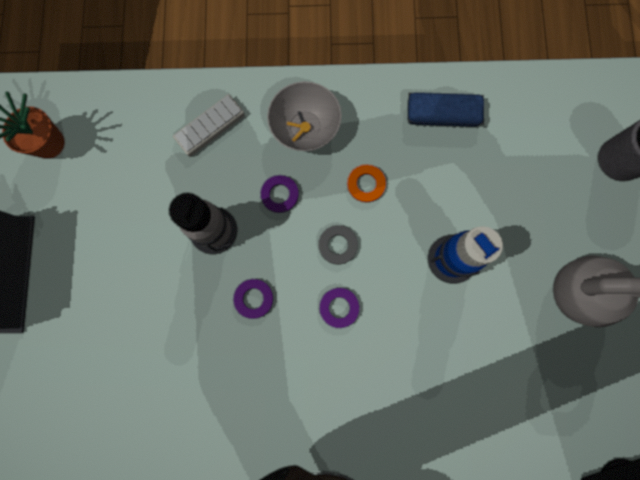

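View pics/side0.png

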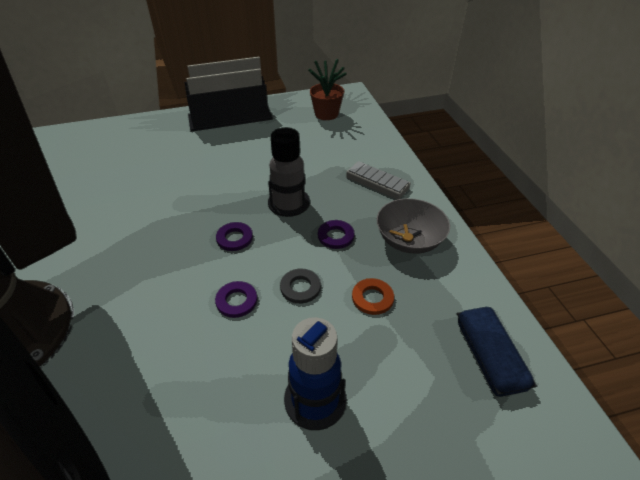

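The top view shows the grey ring at about (340,245), the white lid of the blue bottle at (482,246) and the steel bottle at (190,210). In the side view the ring is at (300,286) and the lid at (315,348). Next I measure these from the depth images.

```bash
cat > h.py <<'E'
import numpy as np, cv2
def cloud(f):
    z=np.load(f); d=z['d'].astype(float); v,u=np.mgrid[:480,:640]
    c=np.stack([u,v,np.ones_like(u)],-1)@np.linalg.inv(z['mtx']).T*d[...,None]
    return z['p'].astype(int),d,(c-z['t'])@z['R']
def circ(P):
    A=np.c_[P,np.ones(len(P))]; s=np.linalg.lstsq(A,(P**2).sum(1),rcond=None)[0]
    return s[:2]/2, np.sqrt(s[2]+(s[:2]**2).sum()/4)
E
python3 - <<'E'
from h import *
for n,ring,lid,st in(("top",(340,245),(482,246),(190,210)),("side",(300,286),(315,348),(286,145))):
    p,d,W=cloud(n+"0.npz"); hsv=cv2.cvtColor(p.astype(np.uint8),cv2.COLOR_BGR2HSV)
    def win(c,r): 
        m=np.zeros(d.shape,bool); m[c[1]-r:c[1]+r,c[0]-r:c[0]+r]=1; return m&(d>0)
    m=win(ring,30); print(n,"shelf z",np.median(W[m&(W[...,2]<.005)][:,2]) , "ring col",hsv[m&(W[...,2]>.007)].mean(0))
    q=W[m&(W[...,2]>.008)&(W[...,2]<.02)]; r,(w,h),_=cv2.minAreaRect(q[:,:2].astype(np.float32)); c,R=cv2.minEnclosingCircle(q[:,:2].astype(np.float32))
    print("ring",len(q),np.median(q,0),r,w,h,c,R)
    m=win(lid,40)
    zz=W[m&(W[...,2]>.15)][:,2]; print("lid z hist",np.histogram(zz,bins=np.arange(.15,.21,.004)))
    q=W[m&(W[...,2]>.179)&(W[...,2]<.189)]; c,R=cv2.minEnclosingCircle(q[:,:2].astype(np.float32)); print("lid",len(q),c,R,q.mean(0))
    f=m&(hsv[...,1]>120)&(W[...,2]>.187); print("flip",W[f].mean(0),cv2.minAreaRect(W[f][:,:2].astype(np.float32)))
    m=win(st,40); q=W[m&(W[...,2]>.17)]; print("steel",q.mean(0),cv2.minEnclosingCircle(q[:,:2].astype(np.float32)))
E
```

```text
top shelf z 0.0006007384737723103 ring col [65.73427332  6.23535792 76.64967462]
ring 914 [ 0.54693522 -0.03535872  0.01248798] (0.5479997396469116, -0.0356232225894928) 0.07840242236852646 0.07800958305597305 (0.5477311015129089, -0.03557245433330536) 0.040043070912361145
lid z hist (array([ 26,  28,  27,  26,  36,  27,  39,  45, 656, 137, 124, 159,   0,
         0]), array([0.15 , 0.154, 0.158, 0.162, 0.166, 0.17 , 0.174, 0.178, 0.182,
       0.186, 0.19 , 0.194, 0.198, 0.202, 0.206]))
lid 813 (0.5163871645927429, -0.26395297050476074) 0.030122872442007065 [ 0.51610744 -0.26169389  0.18466562]
flip [ 0.51413947 -0.26460405  0.19413981] ((0.5154731869697571, -0.2651357650756836), (0.0359160341322422, 0.022835422307252884), 35.81130599975586)
steel [0.57939281 0.21661092 0.18604142] ((0.5814512372016907, 0.21859967708587646), 0.03090856596827507)
side shelf z 0.00018826649781055046 ring col [56.26359338  6.63711584 52.48108747]
ring 820 [ 0.54933884 -0.04243261  0.01201826] (0.5509416460990906, -0.039038486778736115) 0.07842223346233368 0.07923541963100433 (0.5502157211303711, -0.03938022628426552) 0.04052378609776497
lid z hist (array([ 67,  69,  67,  72,  64,  74,  90,  70, 950,  92, 211, 144,   0,
         0]), array([0.15 , 0.154, 0.158, 0.162, 0.166, 0.17 , 0.174, 0.178, 0.182,
       0.186, 0.19 , 0.194, 0.198, 0.202, 0.206]))
lid 1059 (0.519524872303009, -0.2670201063156128) 0.030402908101677895 [ 0.51909699 -0.27055188  0.18419696]
flip [ 0.51622783 -0.27090287  0.19295326] ((0.5179418921470642, -0.2682707607746124), (0.03769088163971901, 0.026251453906297684), 34.10212326049805)
steel [0.58303815 0.2056918  0.18388417] ((0.5850808024406433, 0.21481576561927795), 0.031553346663713455)
```

Run:
```python
from h import *
for n in("top","side"):
    p,d,W=cloud(n+"0.npz"); q=W[(d>0)&(W[...,2]>.03)&(W[...,2]<.6)]
    m=(np.abs(q[:,0]-.47)<.25)&(q[:,1]<-.33)&(q[:,1]>-.75); q=q[m]
    g=np.zeros((10,9))
    for x,y,z in q:
        i,j=int((x-.22)/.05),int((y+.75)/.05)
        if 0<=i<10 and 0<=j<9: g[i,j]=max(g[i,j],z)
    print(n,"rows x from .22 step .05; cols y from -.75\n",g.round(2))
```

```text
top rows x from .22 step .05; cols y from -.75
 [[0.   0.   0.   0.   0.   0.   0.   0.   0.  ]
 [0.   0.   0.   0.   0.   0.   0.   0.   0.  ]
 [0.   0.   0.   0.   0.   0.   0.   0.   0.  ]
 [0.   0.   0.   0.   0.12 0.12 0.08 0.   0.  ]
 [0.   0.   0.   0.1  0.13 0.2  0.19 0.   0.  ]
 [0.   0.   0.   0.1  0.12 0.12 0.09 0.   0.  ]
 [0.   0.   0.   0.   0.   0.   0.   0.   0.  ]
 [0.   0.   0.   0.   0.   0.   0.   0.   0.  ]
 [0.   0.   0.06 0.   0.   0.   0.   0.   0.  ]
 [0.   0.   0.07 0.12 0.   0.   0.   0.   0.  ]]
side rows x from .22 step .05; cols y from -.75
 [[0.  0.  0.  0.  0.  0.  0.  0.  0. ]
 [0.  0.  0.  0.  0.  0.  0.  0.  0. ]
 [0.  0.  0.  0.  0.  0.  0.  0.  0. ]
 [0.  0.  0.  0.  0.6 0.  0.  0.  0. ]
 [0.  0.  0.  0.  0.  0.  0.  0.  0. ]
 [0.  0.  0.  0.  0.  0.  0.  0.  0. ]
 [0.  0.  0.  0.  0.  0.  0.  0.  0. ]
 [0.  0.  0.  0.  0.  0.  0.  0.  0. ]
 [0.  0.  0.  0.  0.  0.  0.  0.  0. ]
 [0.  0.  0.  0.  0.  0.  0.  0.  0. ]]
```

```bash
python3 -m crank '[[[0,0,0.04],[0,0,0],1],[[0,0,0.04],[0,0,0],1],[[0,0,0.04],[0,0,0],1]]'
```

```text
clock: 0.4
tool_pos: [0.1614, -0.655, 0.3474]
orientation: [179.9, -0.0, -166.1]
force: [0.3, -0.4, 0.6]
opening: 0.0875
gripper_force: 0.0
```

```bash
python3 -m crank '[[[0.03,0.0325,0],[0,0,0],1],[[0.03,0.0325,0],[0,0,0],1],[[0.03,0.0325,0],[0,0,0],1],[[0.03,0.0325,0],[0,0,0],1],[[0.03,0.0325,0],[0,0,0],1],[[0.03,0.0325,0],[0,0,0],1],[[0.03,0.0325,0],[0,0,0],1],[[0.03,0.0325,0],[0,0,0],1],[[0.03,0.0325,0],[0,0,0],1],[[0.03,0.0325,0],[0,0,0],1],[[0.03,0.0325,0],[0,0,0],1],[[0.0265,0.0325,0],[0,0,0],1]]' && python3 -m crank '[[[0,0,0],[0,0,0],1],[[0,0,0],[0,0,0],1]]'
python3 - <<'E'
from plant import ctrl, imaging
import cv2, numpy as np
print(ctrl.get_obs()['joint_pos'])
n="wrist"; cm=imaging.camera_model(n); p,d=imaging.snapshot(n); cv2.imwrite("pics/w1.png",p); np.savez("w1.npz",p=p,d=d,**cm)
E
```

```text
clock: 1.6
tool_pos: [0.5191, -0.2636, 0.3462]
orientation: [180.0, -0.0, -166.1]
force: [-0.3, -0.7, 0.2]
opening: 0.0875
gripper_force: 0.0
clock: 1.8
tool_pos: [0.5185, -0.2644, 0.3459]
orientation: [180.0, -0.1, -166.0]
force: [0.9, -0.2, -0.4]
opening: 0.0875
gripper_force: 0.0
[-7.77504991e+00  8.76059593e+00  1.49165929e-01 -3.75295488e-03
 -8.14627608e+01 -6.82459411e+01]
```

View pics/w1.png

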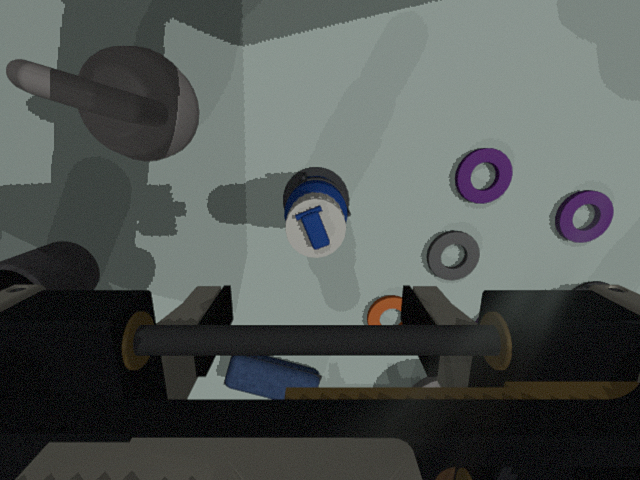

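The wrist picture shows the white lid at (316,222), free all round, and the grey ring at (453,255). The kettle is well away.

Run:
```python
from h import *
p,d,W=cloud("w1.npz")
def win(c,r):
    m=np.zeros(d.shape,bool); m[c[1]-r:c[1]+r,c[0]-r:c[0]+r]=1; return m&(d>0)
for nm,c,lo,hi in(("lid",(316,222),.178,.19),("ring",(453,255),.008,.02)):
    m=win(c,38)&(W[...,2]>lo)&(W[...,2]<hi)
    if nm=="ring": m&=cv2.cvtColor(p.astype(np.uint8),cv2.COLOR_BGR2HSV)[...,1]<60
    q=W[m]; print(nm,len(q),np.median(q[:,2]),cv2.minEnclosingCircle(q[:,:2].astype(np.float32)),cv2.minAreaRect(q[:,:2].astype(np.float32)))
```

```text
lid 2079 0.18474623977847737 ((0.519141674041748, -0.26436835527420044), 0.03000781685113907) ((0.519114077091217, -0.264433890581131), (0.05888678506016731, 0.05903445929288864), 27.060651779174805)
ring 1538 0.012747261868557767 ((0.550761878490448, -0.03591809421777725), 0.040346648544073105) ((0.550270140171051, -0.03613657504320145), (0.0791940912604332, 0.0787762776017189), 66.26223754882812)
```

```bash
python3 -m crank '[[[0,0,-0.03],[0,0,0],1],[[0,0,-0.03],[0,0,0],1],[[0,0,-0.03],[0,0,0],1],[[0,0,-0.03],[0,0,0],1],[[0,0,-0.03],[0,0,0],1],[[0,0,-0.02],[0,0,0],1],[[0,0,-0.02],[0,0,0],1],[[0,0,-0.013],[0,0,0],1],[[0,0,0],[0,0,0],1],[[0,0,0],[0,0,0],1]]'
```

```text
clock: 2.85
tool_pos: [0.5182, -0.266, 0.1442]
orientation: [-180.0, 0.0, -166.2]
force: [0.6, 0.1, 0.6]
opening: 0.0878
gripper_force: 0.0
```

```bash
python3 -m crank '[[[0.0005,0.001,-0.001],[0,0,0],-1],[[0,0,0],[0,0,0],-1],[[0,0,0],[0,0,0],-1],[[0,0,0],[0,0,0],-1],[[0,0,0],[0,0,0],-1],[[0,0,0],[0,0,0],-1],[[0,0,0],[0,0,0],-1],[[0,0,0],[0,0,0],-1]]'
```

```text
clock: 3.65
tool_pos: [0.5188, -0.2644, 0.143]
orientation: [-180.0, 0.0, -166.1]
force: [-0.0, 1.1, 4.6]
opening: 0.0589
gripper_force: 30.0
```

```bash
python3 -m crank '[[[0,0,0],[0,0,3],-1],[[0,0,0],[0,0,6],-1],[[0,0,0],[0,0,6],-1],[[0,0,0],[0,0,6],-1],[[0,0,0],[0,0,6],-1],[[0,0,0],[0,0,6],-1]]'
```

```text
clock: 4.25
tool_pos: [0.519, -0.2645, 0.143]
orientation: [-180.0, 0.0, -132.9]
force: [0.7, 0.3, 4.4]
opening: 0.0594
gripper_force: 30.0
```

```bash
python3 -m crank '[[[0,0,0],[0,0,6],-1],[[0,0,0],[0,0,6],-1],[[0,0,0],[0,0,6],-1],[[0,0,0],[0,0,6],-1],[[0,0,0],[0,0,6],-1],[[0,0,0],[0,0,6],-1],[[0,0,0],[0,0,6],-1],[[0,0,0],[0,0,0],-1],[[0,0,0],[0,0,0],-1],[[0,0,0],[0,0,0],-1]]'
python3 - <<'E'
from plant import imaging
import cv2
p,d=imaging.snapshot("side"); cv2.imwrite("pics/s2.png",cv2.resize(p[250:430,200:440],None,fx=3,fy=3))
E
```

```text
clock: 5.25
tool_pos: [0.5189, -0.2648, 0.143]
orientation: [-180.0, -0.0, -91.3]
force: [-1.1, -4.0, 5.1]
opening: 0.0588
gripper_force: 30.0
```

View pics/s2.png

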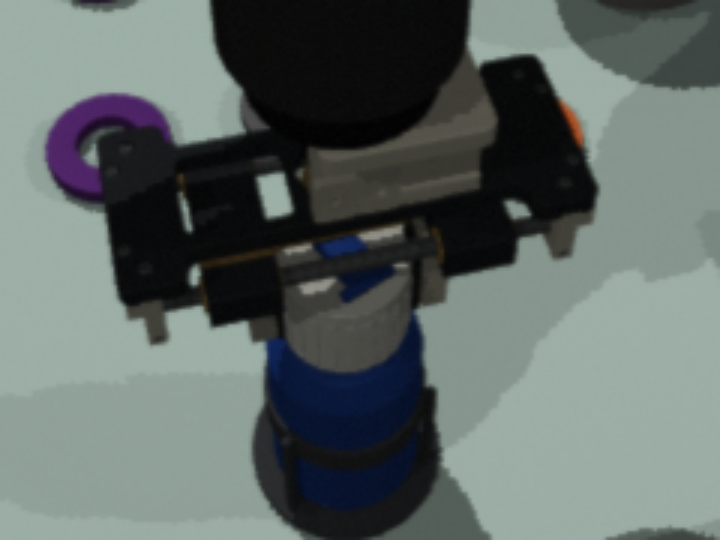

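The fingers hold the white lid, seen at (345,310), and its flip-top has turned with the gripper by about 75°. I'll lift it gently and check the force.

```bash
python3 -m crank '[[[0,0,0.002],[0,0,0],-1],[[0,0,0.002],[0,0,0],-1],[[0,0,0.002],[0,0,0],-1],[[0,0,0],[0,0,0],-1]]'
```

```text
clock: 5.7
tool_pos: [0.5182, -0.2646, 0.1478]
orientation: [179.9, 0.0, -91.2]
force: [-0.1, -5.7, -1.4]
opening: 0.059
gripper_force: 30.0
```

```bash
python3 -m crank '[[[0,0,0.005],[0,0,0],-1],[[0,0,0.007],[0,0,0],-1],[[0,0,0.01],[0,0,0],-1],[[0,0,0.01],[0,0,0],-1],[[0,0,0.01],[0,0,0],-1],[[0,0,0.01],[0,0,0],-1],[[0,0,0.012],[0,0,0],-1],[[0,0,0.01],[0,0,0],-1],[[0,0,0],[0,0,0],-1],[[0,0,0],[0,0,0],-1],[[0,0,0],[0,0,0],-1]]'
python3 - <<'E'
from plant import imaging
import cv2
p,d=imaging.snapshot("side"); cv2.imwrite("pics/s3.png",cv2.resize(p[200:430,180:460],None,fx=2.5,fy=2.5))
E
```

```text
clock: 6.8
tool_pos: [0.5182, -0.2642, 0.222]
orientation: [180.0, 0.0, -91.2]
force: [-0.9, 0.3, -0.7]
opening: 0.0591
gripper_force: 30.0
```

View pics/s3.png

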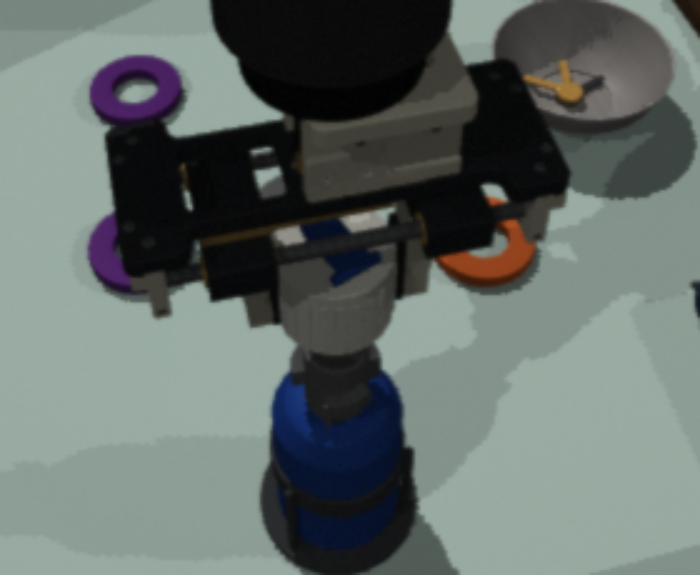

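The lid is held upright above the exposed neck at about (335,390). Now over to the ring.

```bash
python3 -m crank '[[[0.002,0.014,0],[0,0,0],-1],[[0.004,0.028,0],[0,0,0],-1],[[0.004,0.03,0],[0,0,0],-1],[[0.004,0.03,0],[0,0,0],-1],[[0.004,0.03,0],[0,0,0],-1],[[0.004,0.03,0],[0,0,0],-1],[[0.004,0.028,0],[0,0,0],-1],[[0.003,0.024,0],[0,0,0],-1],[[0.003,0.014,0],[0,0,0],-1],[[0,0,0],[0,0,0],-1],[[0,0,0],[0,0,0],-1]]'
python3 - <<'E'
from plant import ctrl,imaging
import cv2,numpy as np
from h import *
print(ctrl.get_obs()['tool_pos'],ctrl.get_obs()['joint_pos'])
cm=imaging.camera_model("wrist"); p,d=imaging.snapshot("wrist"); cv2.imwrite("pics/w4.png",p); np.savez("w4.npz",p=p,d=d,**cm)
p,d,W=cloud("w4.npz")
q=W[(d>0)&(W[...,2]>.15)&(W[...,2]<.27)&(np.hypot(W[...,0]-.55,W[...,1]+.036)<.036)]; print(len(q),cv2.minEnclosingCircle(q[:,:2].astype(np.float32)),np.percentile(q[:,2],[1,50,99]))
E
```

```text
clock: 7.95
tool_pos: [0.5504, -0.0361, 0.2223]
orientation: [180.0, -0.0, -91.1]
force: [-0.5, -0.7, -1.3]
opening: 0.0591
gripper_force: 30.0
[ 0.55043103 -0.0361449   0.22231353] [ 1.65903999e+01  9.14641352e+00 -1.53734759e+01  5.93426957e-04
 -6.55141695e+01 -1.76916753e+01]
12134 ((0.5500220060348511, -0.03603513538837433), 0.036037690937519073) [0.22095436 0.26364265 0.26979809]
```

View pics/w4.png

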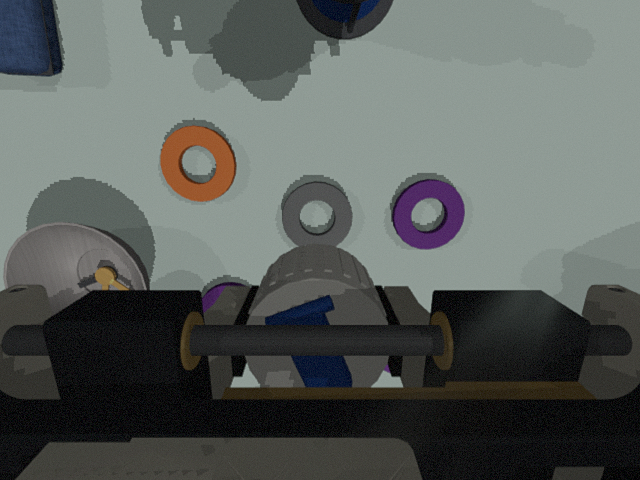

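The lid, with its blue flip-top at (310,340), is held upright. The ring at (317,215) is visible in front of it. I'll refit the ring and then descend most of the way.

```bash
python3 - <<'E'
from h import *
p,d,W=cloud("w4.npz"); s=cv2.cvtColor(p.astype(np.uint8),cv2.COLOR_BGR2HSV)[...,1]
q=W[(d>0)&(s<60)&(W[...,2]>.008)&(W[...,2]<.02)&(np.hypot(W[...,0]-.55,W[...,1]+.036)<.06)][:,:2].astype(np.float32)
print(len(q),cv2.minEnclosingCircle(q),cv2.minAreaRect(q))
q=W[(d>0)&(W[...,2]>.2615)&(W[...,2]<.2655)&(np.hypot(W[...,0]-.55,W[...,1]+.036)<.034)][:,:2].astype(np.float32)
print(len(q),cv2.minEnclosingCircle(q),cv2.minAreaRect(q))
E
python3 -m crank '[[[0,0,-0.015],[0,0,0],-1],[[0,0,-0.025],[0,0,0],-1],[[0,0,-0.03],[0,0,0],-1],[[0,0,-0.03],[0,0,0],-1],[[0,0,-0.03],[0,0,0],-1],[[0,0,-0.025],[0,0,0],-1],[[0,0,-0.02],[0,0,0],-1],[[0,0,-0.013],[0,0,0],-1],[[0,0,-0.005],[0,0,0],-1],[[0,0,0],[0,0,0],-1],[[0,0,0],[0,0,0],-1]]'
```

```text
2727 ((0.5503697991371155, -0.03608245775103569), 0.03990418463945389) ((0.5501667261123657, -0.03938858583569527), (0.07260671257972717, 0.0787779912352562), 89.3207778930664)
6410 ((0.5498670935630798, -0.038524262607097626), 0.03329475224018097) ((0.5498749017715454, -0.041097432374954224), (0.049475427716970444, 0.06502128392457962), 88.80933380126953)
clock: 9.1
tool_pos: [0.5513, -0.0364, 0.0304]
orientation: [-179.9, 0.0, -91.1]
force: [0.2, 0.6, -0.3]
opening: 0.0588
gripper_force: 30.0
```

```bash
python3 -m crank '[[[0,0,-0.003],[0,0,0],-1],[[0,0,-0.003],[0,0,0],-1],[[0,0,-0.002],[0,0,0],-1],[[0,0,-0.001],[0,0,0],-1],[[0,0,0],[0,0,0],-1],[[0,0,0],[0,0,0],-1]]'; python3 -m crank '[[[0,0,-0.001],[0,0,0],-1],[[0,0,0],[0,0,0],-1],[[0,0,0],[0,0,0],-1]]'
```

```text
clock: 9.7
tool_pos: [0.5506, -0.0363, 0.0206]
orientation: [180.0, -0.0, -91.1]
force: [0.1, -0.3, -1.7]
opening: 0.059
gripper_force: 30.0
clock: 10.0
tool_pos: [0.5506, -0.0364, 0.0195]
orientation: [180.0, -0.0, -91.1]
force: [0.6, 0.3, -1.0]
opening: 0.0591
gripper_force: 30.0
```

```bash
python3 -m crank '[[[0,0,-0.001],[0,0,0],-1],[[0,0,0],[0,0,0],-1],[[0,0,0],[0,0,0],-1]]'; python3 -m crank '[[[0,0,-0.001],[0,0,0],-1],[[0,0,0],[0,0,0],-1],[[0,0,0],[0,0,0],-1]]'
```

```text
clock: 10.3
tool_pos: [0.5508, -0.0363, 0.019]
orientation: [-180.0, 0.0, -91.1]
force: [-2.0, 0.6, 5.8]
opening: 0.059
gripper_force: 30.0
clock: 10.6
tool_pos: [0.5507, -0.0364, 0.0189]
orientation: [-180.0, -0.0, -91.1]
force: [-5.5, 1.8, 15.4]
opening: 0.0587
gripper_force: 30.0
```

Contact (15 N). I'll ease off 1 mm and then open.

```bash
python3 -m crank '[[[0,0,0.001],[0,0,0],-1],[[0,0,0],[0,0,0],-1],[[0,0,0],[0,0,0],-0.0],[[0,0,0],[0,0,0],0.4],[[0,0,0],[0,0,0],0.7],[[0,0,0],[0,0,0],1],[[0,0,0],[0,0,0],1],[[0,0,0],[0,0,0],1],[[0,0,0],[0,0,0],1],[[0,0,0],[0,0,0],1]]'
```

```text
clock: 11.6
tool_pos: [0.5506, -0.0364, 0.0185]
orientation: [180.0, -0.0, -91.1]
force: [0.7, 0.2, -0.5]
opening: 0.0872
gripper_force: 0.0
```

```bash
python3 -m crank '[[[0,0,0.005],[0,0,0],1],[[0,0,0.015],[0,0,0],1],[[0,0,0.03],[0,0,0],1],[[0,0,0.03],[0,0,0],1],[[0,0,0.03],[0,0,0],1],[[0,0,0.03],[0,0,0],1],[[0,0,0.03],[0,0,0],1],[[0,0,0.03],[0,0,0],1],[[0,0,0],[0,0,0],1],[[0,0,0],[0,0,0],1]]'
python3 - <<'E'
from plant import imaging
from h import *
n="wrist"; cm=imaging.camera_model(n); p,d=imaging.snapshot(n); cv2.imwrite("pics/w5.png",p); np.savez("w5.npz",p=p,d=d,**cm)
p,d,W=cloud("w5.npz"); s=cv2.cvtColor(p.astype(np.uint8),cv2.COLOR_BGR2HSV)[...,1]
r=np.hypot(W[...,0]-.55,W[...,1]+.036)<.06
for lo,hi in((.055,.064),(.008,.016)):
    q=W[(d>0)&r&(s<70)&(W[...,2]>lo)&(W[...,2]<hi)]; print(len(q),np.median(q[:,2]),cv2.minEnclosingCircle(q[:,:2].astype(np.float32)))
E
```

```text
clock: 12.6
tool_pos: [0.5507, -0.0362, 0.2195]
orientation: [-179.9, 0.1, -91.2]
force: [-0.3, 0.7, 1.0]
opening: 0.0877
gripper_force: 0.0
2042 0.060780664591823255 ((0.5511319041252136, -0.03564639762043953), 0.02993152290582657)
1034 0.012634667035099884 ((0.5504364371299744, -0.03605591133236885), 0.039874039590358734)
```

View pics/w5.png

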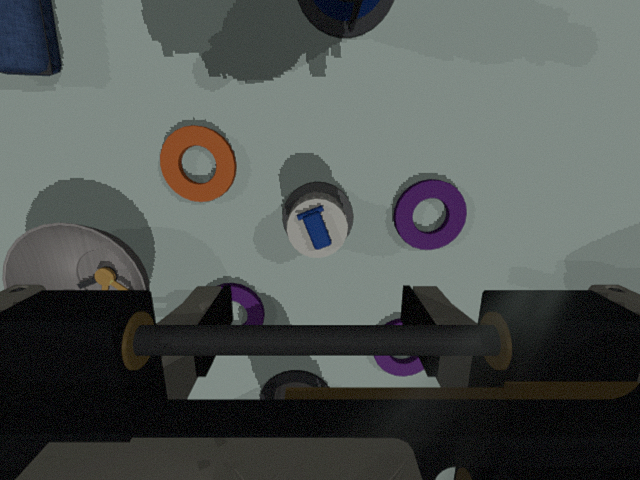

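The lid stands upright at (317,225), centred on the grey ring to within 1 mm. Its top is 60.8 mm above the shelf, where 60 mm is expected, and the gripper is clear.

```bash
python3 -c "
from plant import close_job
print(close_job())"
```

```text
the job is handed in; nothing more can be done
None
```

The lid was unscrewed, lifted off and released upright on the grey ring, within about 1 mm of its centre, and the job was handed in at about 12.6 s; no verdict was returned.

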